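Wind and cock the classroom ball launcher

ROBOT

A 6-joint arm with a two-finger parallel gripper is mounted at the origin on the work surface. World frame = base frame: x ahead of the robot, y to its left, z up, the work surface at z = 0. Lengths are in m, angles in rad, forces in N, time in s.
With the tool pointing down it reaches from about 0.3 to 0.775 m from the base axis. Payload 14.6 kg.
Tool frame: the origin (TCP) lies at the very end of the fingers, on their centre line; the grasp point (between the pads) lies 19 mm behind it; z points along the fingers, y is the line along which they close (so a half turn about z gives the same grasp; the last joint's range is limited). The gripper opens to 94 mm and grips with 3 to 60 N. Pads are 16 mm wide; open, the fingers measure 119 mm over their backs; the gripper's body (75 mm by 177 mm) begins 78 mm behind the grasp point.
Start: joints at [1.213, 0.3, 1.521, -0, 1.321, -0.067], TCP at [0.158, 0.527, 0.205] pointing down, gripper open.
Joint ranges: [-3.03, 3.03], [-0.79, 2.21], [0.23, 2.52], [-1.04, 4.18], [0, 3.07], [-2.55, 2.55]. Speed limits (rad/s): [2.22, 2.22, 2.57, 3.14, 3.14, 3.14].

INTERFACE

Orientations are given as [roll, pitch, yaw] about the fixed x, y, z axes, in that order (R = Rz(yaw) Ry(pitch) Rx(roll)).
In Python, from station import status, vision, order, silhouettes gives the robot as it stands. The module is installed in compiled form; this text tells all that it offers.
- The arm moves only by the shell command python3 -m pendant 'ROWS' [FORCE]. ROWS is JSON, one flat list of numbers, 7 for each row, row after row: the shift along the tool's x, y, z in units of 500 mm (1.0 is 500 mm), then the turn, a rotation vector about the tool's x, y, z in units of 90 degrees (1.0 is 90 degrees), then the opening, from -1 (shut) to 1 (fully open). A call has 1 to 12 rows; each row is the pose to reach, as a shift and turn from the pose commanded when the call began, along the tool's axes at that moment; what a row does not reach only later rows make up. A row lasts 1/10 s, in which the tool goes at most 50 mm and 8.59 degrees, less where a joint would pass 70% of its speed; a pose out of reach is approached as far as the arm can. A call with a number of a shift or a turn outside -1 to 1 is refused whole. A call with a gripper value outside its range is refused whole. The fingers move at their own pace and stop on an object; FORCE is the grip in N (left out, the last holds). Time passes only in rows, so rows that repeat a pose let the fingers close. It gives the time, the measured TCP pose, the force, the opening and the grip force at its end, in the units of the state.
- status.get_obs(): the state, without advancing time (a new reading comes with each control period).
- vision.camera(name): name is "scene" or "top" or "wrist"; returns a dict with "pixels" (420x560x3 uint8, red, green, blue), "K" (3x3 intrinsics, pixels), "R" (3x3) and "t" (3): a world point X has camera coordinates R X + t. Camera axes: x right, y down, z forward; pixel columns grow to the right and rows downward; lengths in m; the calibration is good to about 2 mm. A picture is of the moment at which its call begins. There is no depth.
- order.hand_in(): hands the job in; it is judged then, once.
Trained networks look in a picture, given as the dict that the camera call returned (one of the last four; its "shot" number tells which), for a name from the list of things; names that differ only in an ending like _2 or _b are one class to them, and where a whole thing is asked for, a point or a joint stands for the part that bears it (a point fixed in the world has none). Each returns a list of dicts, best first, with "score" (0 to 1); they miss things now and then, are a little off and sometimes report something else, mostly with a low value. They report only what shows in the picture. A call takes as long as a camera call.
- silhouettes(target, picture): "region" (420x560 bool, what is visible of it) and "extent" ([left, top, right, bottom] in pixels, round what is visible of it).
The state is a dict: "time_s": time; "qpos": joint angles; "joint_vel": joint speeds; "tau": joint torques, N m; "ee_pos": TCP position; "eef_rot": TCP orientation; "force": force on the tool from outside, world axes, zero at the start; "moment": the same for the moment, N m; "grip_width": finger opening in m; "grip_force": force on a finger pad.
Only numpy, scipy, OpenCV 4.12 (cv2) and the standard library are available. Lean on these libraries where they do the work, as an engineer would, in place of code of your own. Each camera call takes 0.05 s, during which the arm holds its last target. There are 200 camera calls.

TASK

Get the wooden ball launcher ready on the painting table: wind its key clockwise all the way to its stop, in as many part turns as it takes, then pull the sprung slide out by its upright wooden handle until its little index finger stands level with the marker clip, and keep it there. The job finishes with you still holding the handle out at the mark, since it springs back if let go; leave the ball in its cup and the paint sticks standing where they are.

Things in the scene. Friction and masses are not known exactly. Their poses are not given: they have to be found in the camera images.
- launcher: Wooden clockwork ball launcher, fixed to the table. Origin: on the table under the middle of its housing. Own +x: line of fire; slide pulls out to -x; z up. Base board 12 mm thick, x -190 to +170, y +-55 mm; housing block x +-60, y +-42, top 60 mm above the table. Key on the middle of the housing; handle over the board on the -x side.
- key_grip (a point): Middle of the key's flat steel wing, on its upright turning axis (above the launcher's origin), 95 mm above the table. The wing is 44 mm long, 9 mm thick and spans heights 80 to 110 mm; this point's x axis lies along its length. A 12 mm stem carries it above the housing.
- key (a joint): Winding angle in rad, growing clockwise seen from above. At 0 the wing lies along the launcher's x axis. Hard stop at 3.2 (fully wound). Turning takes 0.13 to 0.18 N m; the works hold it where it is left, so it can be let go and gripped anew. Starts part wound, at 0.2 to 0.9.
- handle (a point): Middle of the upper part of the slide's handle, 75 mm above the table: an upright wooden block 16 mm thick along the pull, 32 mm wide across, 18 to 88 mm high (a thin pin tops it, to 93 mm). With the slide home it is 115 mm from the launcher's origin towards -x, leaving 47 mm to the housing. A thin rod at 27 mm height joins them.
- slide (a joint): How far the slide is pulled out, in m: 0 home, growing along the launcher's -x, end stop at 0.07. A spring pulls it home: 3.5 N at home, plus 140 N/m.
- index_tip (a point): Tip of the index finger, a flat steel bar 6 mm wide that sticks out level from the foot of the handle to the launcher's -y side. Tip 38 mm to the side of the handle's centre, 21 mm above the table; moves with the handle, at the same place along the pull as the handle's centre.
- mark (a point): Edge, facing the index, of the marker clip: a dark steel blade 6 mm wide, 30 mm tall on a 16 mm wide clip, fixed at the -y edge of the base board, 25 to 50 mm further out (launcher -x) than the index with the slide home. Axes as the launcher's. The index passes it with 4 mm to spare; they are level when this point and index_tip agree along the launcher's x.
- ball_center (a point): Centre of the wooden ball, 28 mm across, loose in a shallow square cup on the +x end of the launcher's base board, 110 mm from its origin. To be left alone.
- stick_a: Paint stick with cap, red, a cylinder 33 mm across and 110 mm tall, standing loose on the table beside the launcher; origin at its foot. To be left alone.
- stick_b: Paint stick with cap, green, a cylinder 33 mm across and 110 mm tall, standing loose on the table beside the launcher; origin at its foot. To be left alone.
- stick_c: Paint stick with cap, blue, a cylinder 33 mm across and 110 mm tall, standing loose on the table beside the launcher; origin at its foot. To be left alone.

How it is judged:
On the way, in this order (a step that is already met when the one before it is completed fails the run):
1. the key is wound to its stop (value of joint key above 2.9 rad), for 0.2 s.
2. the fingers hold the slide out at the mark (x of index_tip in the frame of mark between -0.006 and 0.006 m and contact force between the fingers and slide above 2 N), for 0.3 s.
At the end, for the whole second after the job is handed in: The fingers hold the handle (over 2 N) with the index within 6 mm of the marker along the pull and the slide still (under 10 mm/s), and the key is still wound to within 0.3 rad of its stop (all of step 2 and value of joint key above 2.9 rad and velocity of joint slide between -0.01 and 0.01 m/s); the arm keeps its last pose, push and grip.
It fails at once if a paint stick is knocked over or shifted by more than 25 mm (distance of any of stick_a, stick_b, stick_c from where it was at the start of the episode above 0.025 m or angle between any of stick_a, stick_b, stick_c's own z axis and vertical above 0.4 rad).
It fails at once if the ball is shifted out of its cup (by more than 15 mm) (distance of ball_center from where it was at the start of the episode above 0.015 m).
It also fails if it takes over 64 s, if anything falls off the work surface, if the arm or the gripper's body presses on something with over 40 N, if the wrist force passes 120 N, or if a joint passes its speed limit or range.

## Working session

There is one attempt and no reset: what is moved stays moved. The work goes in short steps, Python scripts to look and compute and a shell command to move; the robot and the scene stay as the last step left them, time stands still between calls to the robot, and variables do not carry over. Pictures are saved under pics/ and viewed, at most 10 in all, crops included, and the job is handed in when it is done.

```bash
mkdir -p pics
cat > h.py <<'E'
import numpy as np, cv2
from station import status, vision, order, silhouettes
def ray(p,uv):
    d=p["R"].T@np.linalg.solve(p["K"],[uv[0],uv[1],1.]); return -p["R"].T@p["t"],d
def atz(p,uv,z):
    o,d=ray(p,uv); return o+d*(z-o[2])/d[2]
def proj(p,X):
    c=p["K"]@(p["R"]@np.array(X,float)+p["t"]); return c[:2]/c[2]
def save(p,n): cv2.imwrite("pics/"+n,p["pixels"][:,:,::-1])
E
python3 - <<'E'
from h import *
print(status.get_obs())
for n in ("top","scene"):
    p=vision.camera(n); save(p,n+"0.png")
    print(n,"cam at",-p["R"].T@p["t"])
    for t in ("launcher","key","handle","ball_center","stick_a","index_tip","mark"):
        try:
            for r in silhouettes(t,p)[:4]:
                m=r["region"]; ys,xs=np.nonzero(m)
                print(t,round(r["score"],2),np.round(r["extent"]),xs.mean().round(1),ys.mean().round(1),m.sum(),atz(p,(xs.mean(),ys.mean()),0.08).round(3))
        except Exception as e: print(t,e)
E
```

```text
{'time_s': 0.0, 'qpos': array([ 1.21340169e+00,  3.00456421e-01,  1.52159655e+00,  2.16531125e-05,
        1.32069178e+00, -6.66120774e-02]), 'joint_vel': array([ 0.00061082, -0.00096687, -0.00040066, -0.0002291 ,  0.00283902,
        0.00125591]), 'tau': array([-2.60653462e-03, -5.31811845e+01, -3.52734232e+01,  7.07268412e-02,
        2.45956139e-02, -6.98051076e-05]), 'ee_pos': array([0.15759627, 0.52665924, 0.20488784]), 'eef_rot': array([-3.14044450e+00, -9.76140551e-05,  2.85080467e+00]), 'force': array([ 0.19016494,  0.43383607, -0.02832814]), 'moment': array([ 0.04555511, -0.02284707,  0.01582552]), 'grip_force': 0.0, 'grip_width': 0.09377041297853723}
top cam at [0.4750379  0.06962729 0.71822085]
launcher 0.63 [240. 192. 450. 258.] 344.6 225.6 13227 [ 0.531 -0.036  0.08 ]
key 0.81 [336. 208. 363. 230.] 347.5 219.6 245 [ 0.54  -0.041  0.08 ]
handle 0.76 [384. 202. 427. 233.] 409.1 221.2 689 [ 0.536 -0.137  0.08 ]
ball_center 0.7 [268. 214. 284. 234.] 274.5 224.2 191 [0.535 0.071 0.08 ]
ball_center 0.69 [334. 207. 362. 230.] 348.2 220.0 316 [ 0.539 -0.042  0.08 ]
stick_a 0.78 
[... 505 characters left out ...]
.3 167.0 213 [ 0.531 -0.045  0.08 ]
handle 0.79 [204. 126. 236. 164.] 219.5 145.2 680 [ 0.552 -0.126  0.08 ]
ball_center 0.77 [295. 223. 312. 240.] 301.9 232.5 265 [0.56  0.097 0.08 ]
ball_center 0.27 [177. 122. 349. 283.] 264.4 202.2 10738 [0.568 0.017 0.08 ]
stick_a 0.68 [309.  98. 328. 150.] 316.8 121.7 881 [ 0.389 -0.061  0.08 ]
stick_a 0.67 [225. 219. 253. 275.] 238.5 245.1 1047 [0.645 0.054 0.08 ]
stick_a 0.64 [357. 152. 383. 210.] 367.4 178.2 1010 [0.412 0.087 0.08 ]
index_tip 0.95 [204. 125. 235. 167.] 219.9 145.3 675 [ 0.552 -0.125  0.08 ]
index_tip 0.59 [310.  98. 326. 149.] 316.9 123.1 875 [ 0.391 -0.058  0.08 ]
mark 0.49 [188. 150. 191. 165.] 190.1 156.7 84 [ 0.605 -0.136  0.08 ]
```

```bash
python3 -c "
import cv2,numpy as np
a=cv2.imread('pics/top0.png');b=cv2.imread('pics/scene0.png');cv2.imwrite('pics/both0.png',cv2.resize(np.vstack([a,b]),(400,600)))"
```

```text
(no output)
```

View pics/top0.png

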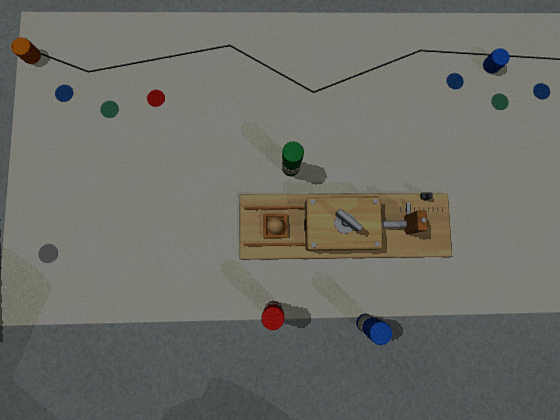

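View pics/scene0.png

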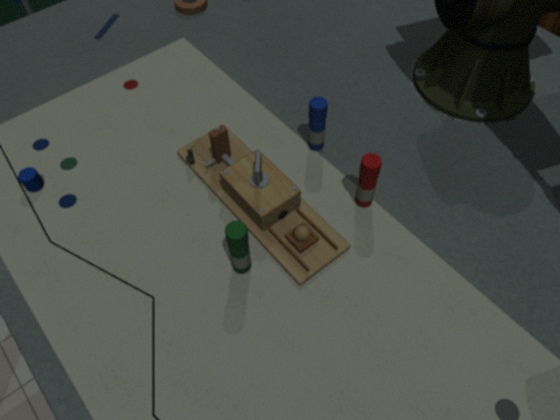

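```bash
cat > fit.py <<'E'
from h import *
from scipy.optimize import minimize
def Rz(a): c,s=np.cos(a),np.sin(a); return np.array([[c,-s,0],[s,c,0],[0,0,1]])
def box(x0,x1,y0,y1,z0,z1): return np.array([[x,y,z] for x in(x0,x1) for y in(y0,y1) for z in(z0,z1)])
def wing(k): return box(-.022,.022,-.0045,.0045,.08,.11)@Rz(-k).T
def draw(p,boxes,L):
    m=np.zeros((420*4,560*4),np.uint8)
    for b in boxes:
        X=b@Rz(L[2]).T+[L[0],L[1],0]
        uv=np.array([proj(p,q) for q in X])
        cv2.fillConvexPoly(m,cv2.convexHull(np.round((uv+.5)*4).astype(np.int32)),1)
    return m
def iou(m,r):
    r=cv2.resize(r.astype(np.uint8),None,fx=4,fy=4,interpolation=cv2.INTER_NEAREST)
    return (m&r).sum()/(m|r).sum()
B=[box(-.19,.17,-.055,.055,0,.012),box(-.06,.06,-.042,.042,0,.06)]
def hand(s): return box(-.123-s,-.107-s,-.016,.016,.018,.088)
E
python3 - <<'E'
from fit import *
P=[vision.camera(n) for n in("top","scene")]
S=[{t:silhouettes(t,p)[0]["region"] for t in("launcher","key","handle")} for p in P]
for use in([0],[1],[0,1]):
    f=lambda v:-sum(iou(draw(P[i],B+[hand(0),wing(.6)],v*[1,1,1]),S[i]["launcher"]) for i in use)
    r=minimize(f,[.535,-.035,np.pi/2],method="Nelder-Mead",options=dict(initial_simplex=np.array([.535,-.035,np.pi/2])+[[0,0,0],[.01,0,0],[0,.01,0],[0,0,.05]],xatol=1e-5,fatol=1e-5))
    L=r.x; print(use,L.round(4),-r.fun/len(use))
    ks=np.arange(0.1,1.1,.02)
    for i in (0,1):
        q=[iou(draw(P[i],[wing(k)],L),S[i]["key"]) for k in ks]; print(" key",ks[np.argmax(q)].round(2),max(q).round(2))
        print(" handle",iou(draw(P[i],[hand(0)],L),S[i]["handle"]).round(2))
np.save("L.npy",L)
for i in(0,1):
    for r in silhouettes("mark",P[i])[:2]:
        ys,xs=np.nonzero(r["region"]);print("mark",r["extent"])
        for z in (.012,.03,.042): print(z,[((atz(P[i],(u,ys.mean()),z)-[L[0],L[1],0])@Rz(L[2])).round(4) for u in (xs.min(),xs.mean(),xs.max())])
    b=silhouettes("ball_center",P[i])[0]["region"];ys,xs=np.nonzero(b);print("ball",((atz(P[i],(xs.mean(),ys.mean()),.03)-[L[0],L[1],0])@Rz(L[2])).round(4))
p=P[0];cv2.imwrite("pics/c1.png",np.hstack([cv2.resize(p["pixels"][180:240,380:450,::-1],None,fx=6,fy=6,interpolation=2),cv2.resize(P[1]["pixels"][115:175,170:240,::-1],None,fx=5.43,fy=6,interpolation=2)]))
E
```

```text
[0] [ 0.5384 -0.0384  1.5657] 0.9692710955108408
 key 0.7 0.84
 handle 0.61
 key 0.54 0.62
 handle 0.0
[1] [ 0.5376 -0.0371  1.561 ] 0.9378727580003271
 key 0.68 0.78
 handle 0.63
 key 0.7 0.75
 handle 0.0
[0, 1] [ 0.5382 -0.038   1.564 ] 0.9527503595664377
 key 0.68 0.83
 handle 0.62
 key 0.7 0.66
 handle 0.0
mark [422.7, 194.1, 432.3, 198.7]
0.012 [array([-0.1436, -0.0502,  0.012 ]), array([-0.1519, -0.0502,  0.012 ]), array([-0.161 , -0.0501,  0.012 ])]
0.03 [array([-0.1372, -0.0473,  0.03  ]), array([-0.1453, -0.0473,  0.03  ]), array([-0.1542, -0.0472,  0.03  ])]
0.042 [array([-0.1329, -0.0454,  0.042 ]), array([-0.1409, -0.0453,  0.042 ]), array([-0.1496, -0.0453,  0.042 ])]
ball [0.1087 0.0003 0.03  ]
mark [187.2, 149.0, 191.2, 166.0]
0.012 [array([-0.1615, -0.0483,  0.012 ]), array([-0.1567, -0.0425,  0.012 ]), array([-0.1519, -0.0368,  0.012 ])]
0.03 [array([-0.146 , -0.0545,  0.03  ]), array([-0.1413, -0.0489,  0.03  ]), array([-0.1368, -0.0434,  0.03  ])]
0.042 [array([-0.1357, -0.0587,  0.042 ]), array([-0.1311, -0.0531,  0.042 ]), array([-0.1266, -0.0477,  0.042 ])]
mark [305.5, 97.2, 327.0, 150.0]
0.012 [array([-0.0837,  0.1838,  0.012 ]), array([-0.0727,  0.197 ,  0.012 ]), array([-0.06  ,  0.2122,  0.012 ])]
0.03 [array([-0.0703,  0.1714,  0.03  ]), array([-0.0596,  0.1842,  0.03  ]), array([-0.0472,  0.1991,  0.03  ])]
0.042 [array([-0.0614,  0.1632,  0.042 ]), array([-0.0509,  0.1758,  0.042 ]), array([-0.0387,  0.1903,  0.042 ])]
ball [0.1108 0.0011 0.03  ]
```

View pics/c1.png

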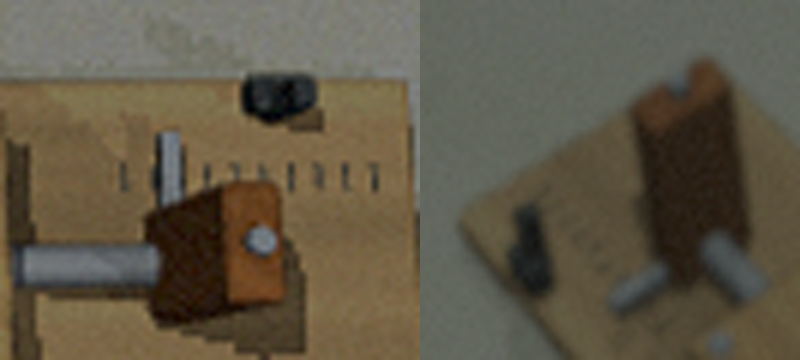

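```bash
cat > go.py <<'E'
from h import *
from scipy.spatial.transform import Rotation as Ro
import sys
def togo(x,y,z,yaw):
    s=status.get_obs(); R=Ro.from_euler("xyz",s["eef_rot"]); T=Ro.from_euler("xyz",[np.pi,0,yaw])
    d=R.as_matrix().T@(np.array([x,y,z])-s["ee_pos"]); r=(R.inv()*T).as_rotvec()
    print("t",round(s["time_s"],2),"pos",s["ee_pos"].round(4),"rot",s["eef_rot"].round(3),"q6",s["qpos"][5].round(3),"w",round(s["grip_width"],4),"F",s["force"].round(1),"M",s["moment"].round(2),"gf",round(s["grip_force"],1))
    print("units",(d/.5).round(4),(r/(np.pi/2)).round(4))
if len(sys.argv)>4: togo(*map(float,sys.argv[1:5]))
E
python3 go.py .5382 -.038 .19 3.92
```

```text
t 1.4 pos [0.1577 0.5269 0.2055] rot [ 3.142 -0.     2.851] q6 -0.067 w 0.094 F [ 0.3  0.2 -0.5] M [-0.02 -0.01 -0.05] gf 0.0
units [-1.053  -0.8642  0.0309] [ 0.      0.     -0.6807]
```

```bash
python3 -m pendant '[-0.08,-0.065,0,0,0,-0.05,1,-0.16,-0.13,0,0,0,-0.11,1,-0.24,-0.195,0,0,0,-0.17,1,-0.32,-0.26,0,0,0,-0.23,1,-0.4,-0.325,0,0,0,-0.29,1,-0.48,-0.39,0,0,0,-0.35,1,-0.56,-0.455,0,0,0,-0.41,1,-0.64,-0.52,0,0,0,-0.47,1,-0.72,-0.585,0,0,0,-0.53,1,-0.79,-0.65,0,0,0,-0.59,1,-0.85,-0.7,0,0,0,-0.65,1,-0.88,-0.725,0,0,0,-0.68,1]' 60; python3 go.py .5382 -.038 .19 3.92
```

```text
time_s: 2.6
ee_pos: [0.4767, 0.0502, 0.2054]
eef_rot: [-3.141, -0.0, -2.363]
force: [0.4, 0.1, 0.8]
grip_width: 0.0941
grip_force: 0.0
t 2.6 pos [0.4767 0.0502 0.2054] rot [-3.141 -0.    -2.363] q6 -2.32 w 0.0941 F [0.4 0.1 0.8] M [ 0.05 -0.02  0.03] gf 0.0
units [ 0.0362 -0.212   0.031 ] [-0.0003 -0.     -0.0001]
```

Move above the key and look with the wrist camera.

```bash
python3 -m pendant '[0.018,-0.106,0.015,0,0,0,1,0.036,-0.19,0.031,0,0,0,1,0.036,-0.212,0.031,0,0,0,1,0.036,-0.212,0.031,0,0,0,1]' 60
python3 - <<'E'
from fit import *
p=vision.camera("wrist"); save(p,"w1.png"); L=np.load("L.npy")
for r in silhouettes("key",p)[:2]:
    m=r["region"];print(r["score"],r["extent"])
    f=lambda v:-iou(draw(p,[wing(v[2])],[v[0],v[1],L[2]]),m)
    q=minimize(f,[L[0],L[1],.69],method="Nelder-Mead",options=dict(initial_simplex=np.array([L[0],L[1],.69])+[[0,0,0],[.008,0,0],[0,.008,0],[0,0,.1]]));print(q.x,-q.fun)
E
python3 go.py .5382 -.038 .076 3.92
```

```text
time_s: 3.0
ee_pos: [0.5371, -0.0357, 0.1894]
eef_rot: [3.141, -0.001, -2.366]
force: [-1.1, 1.2, 0.5]
grip_width: 0.094
grip_force: 0.0
0.72 [273.9, 182.1, 287.8, 239.5]
[ 0.53810288 -0.03747752  0.69838666] 0.8662905018380781
t 3.1 pos [ 0.5364 -0.0339  0.1901] rot [ 3.141  0.    -2.364] q6 -2.48 w 0.0938 F [0.4 0.6 0.6] M [0.08 0.06 0.01] gf 0.0
units [ 0.0032 -0.0083  0.2282] [ 0.0001  0.0001 -0.0005]
```

View pics/w1.png

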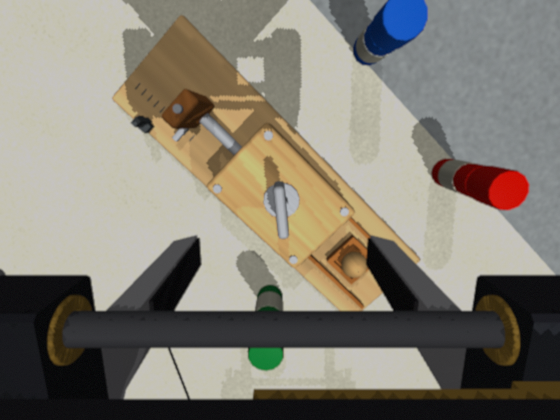

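```bash
python3 -m pendant '[0.0034,-0.008,0.06,0,0,0,0.3,0.0034,-0.008,0.12,0,0,0,0.3,0.0034,-0.008,0.18,0,0,0,0.3,0.0034,-0.008,0.22,0,0,0,0.3,0.0034,-0.008,0.228,0,0,0,0.3,0.0034,-0.008,0.228,0,0,0,0.3]' 60;python3 go.py .5381 -.0377 .076 3.92
```

```text
time_s: 3.7
ee_pos: [0.5382, -0.0378, 0.0765]
eef_rot: [-3.142, 0.0, -2.363]
force: [-0.5, -0.5, 0.7]
grip_width: 0.0613
grip_force: 0.0
t 3.7 pos [ 0.5382 -0.0378  0.0765] rot [-3.142  0.    -2.363] q6 -2.487 w 0.0613 F [-0.5 -0.5  0.7] M [ 0.09  0.02 -0.05] gf 0.0
units [0.     0.0004 0.001 ] [-0.      0.      0.0001]
```

```bash
python3 -m pendant '[0,0,0,0,0,0,-1,0,0,0,0,0,0,-1,0,0,0,0,0,0,-1,0,0,0,0,0,0,-1,0,0,0,0,0,0,-1,0,0,0,0,0,0,-1]' 60;python3 go.py .5381 -.0377 .076 1.5
```

```text
time_s: 4.3
ee_pos: [0.5384, -0.0388, 0.076]
eef_rot: [-3.142, 0.0, -2.364]
force: [-0.6, 0.5, 0.3]
grip_width: 0.0168
grip_force: 0.0
t 4.3 pos [ 0.5384 -0.0388  0.076 ] rot [-3.142  0.    -2.364] q6 -2.488 w 0.0168 F [-0.6  0.5  0.3] M [ 0.07  0.02 -0.01] gf 0.0
units [-0.0011  0.002   0.    ] [0.     0.     1.5399]
```

```bash
python3 -m pendant '[0,0,0,0,0,0,-1,0,0,0,0,0,0,-1,0,0,0,0,0,0,-1,0,0,0,0,0,0.05,-1,0,0,0,0,0,0.12,-1,0,0,0,0,0,0.19,-1,0,0,0,0,0,0.26,-1,0,0,0,0,0,0.32,-1,0,0,0,0,0,0.38,-1,0,0,0,0,0,0.44,-1,0,0,0,0,0,0.5,-1,0,0,0,0,0,0.5,-1]' 60;python3 go.py .5381 -.0377 .076 1.5
```

```text
time_s: 5.5
ee_pos: [0.5377, -0.038, 0.0759]
eef_rot: [3.14, -0.002, 3.13]
force: [-5.7, 5.4, 4.7]
grip_width: 0.0098
grip_force: 59.8
t 5.5 pos [ 0.5377 -0.038   0.0759] rot [ 3.14e+00 -2.00e-03  3.13e+00] q6 -1.699 w 0.0098 F [-5.7  5.4  4.7] M [ 1.13  0.93 -0.02] gf 59.8
units [-0.0007  0.0006 -0.0003] [-3.0000e-04 -1.5000e-03  1.0379e+00]
```

```bash
python3 -m pendant '[0,0,0,0,0,0.06,-1,0,0,0,0,0,0.12,-1,0,0,0,0,0,0.18,-1,0,0,0,0,0,0.24,-1,0,0,0,0,0,0.3,-1,0,0,0,0,0,0.36,-1,0,0,0,0,0,0.42,-1,0,0,0,0,0,0.48,-1,0,0,0,0,0,0.54,-1,0,0,0,0,0,0.6,-1,0,0,0,0,0,0.66,-1,0,0,0,0,0,0.72,-1]' 60;python3 go.py .5381 -.0377 .076 1.5
```

```text
time_s: 6.7
ee_pos: [0.5378, -0.0379, 0.0759]
eef_rot: [-3.141, -0.002, 1.999]
force: [-4.2, 6.9, 3.6]
grip_width: 0.0097
grip_force: 59.9
t 6.7 pos [ 0.5378 -0.0379  0.0759] rot [-3.141e+00 -2.000e-03  1.999e+00] q6 -0.568 w 0.0097 F [-4.2  6.9  3.6] M [1.19 0.74 0.15] gf 59.9
units [ 0.0001  0.0006 -0.0003] [-0.0008 -0.001   0.3178]
```

```bash
python3 -m pendant '[0,0,0,0,0,0.05,-1,0,0,0,0,0,0.1,-1,0,0,0,0,0,0.15,-1,0,0,0,0,0,0.2,-1,0,0,0,0,0,0.24,-1,0,0,0,0,0,0.28,-1,0,0,0,0,0,0.31,-1,0,0,0,0,0,0.31,-1,0,0,0,0,0,0.31,-1]' 60;python3 go.py .5381 -.0377 .076 1.5
```

```text
time_s: 7.6
ee_pos: [0.5379, -0.0379, 0.0759]
eef_rot: [-3.14, -0.001, 1.516]
force: [-4.0, 7.0, 2.5]
grip_width: 0.0096
grip_force: 59.8
t 7.6 pos [ 0.5379 -0.0379  0.0759] rot [-3.140e+00 -1.000e-03  1.516e+00] q6 -0.085 w 0.0096 F [-4.   7.   2.5] M [1.16 0.7  0.05] gf 59.8
units [ 0.0004  0.0003 -0.0002] [-0.0009 -0.0008  0.0101]
```

```bash
python3 -m pendant '[0,0,0,0,0,0.02,-1,0,0,0,0,0,0.04,-1,0,0,0,0,0,0.06,-1,0,0,0,0,0,0.06,-1]' 60;python3 go.py .5381 -.0377 .076 1.5
```

```text
time_s: 8.0
ee_pos: [0.5379, -0.0379, 0.0759]
eef_rot: [-3.14, -0.001, 1.421]
force: [-3.4, 7.1, 2.6]
grip_width: 0.0097
grip_force: 59.9
t 8.0 pos [ 0.5379 -0.0379  0.0759] rot [-3.140e+00 -1.000e-03  1.421e+00] q6 0.011 w 0.0097 F [-3.4  7.1  2.6] M [1.14 0.66 0.11] gf 59.9
units [ 0.0004  0.0003 -0.0003] [-0.0009 -0.0008 -0.0505]
```

```bash
python3 -m pendant '[0,0,0,0,0,0.03,-1,0,0,0,0,0,0.06,-1,0,0,0,0,0,0.09,-1,0,0,0,0,0,0.09,-1]' 60;python3 go.py .5381 -.0377 .076 1.5
python3 - <<'E'
from fit import *
L=np.load("L.npy")
for n in("wrist","top"):
    p=vision.camera(n); save(p,n+"2.png")
    for r in silhouettes("key",p)[:2]:
        print(n,r["score"],r["extent"],max((iou(draw(p,[wing(k)],L),r["region"]).round(3),k.round(2)) for k in np.arange(2.4,3.6,.02)))
E
```

```text
time_s: 8.4
ee_pos: [0.5379, -0.038, 0.0759]
eef_rot: [-3.14, -0.0, 1.28]
force: [-4.2, 6.2, 1.9]
grip_width: 0.0111
grip_force: 67.6
t 8.4 pos [ 0.5379 -0.038   0.0759] rot [-3.14 -0.    1.28] q6 0.152 w 0.0111 F [-4.2  6.2  1.9] M [0.94 0.76 1.08] gf 67.6
units [ 0.0006  0.0002 -0.0002] [-0.0009 -0.0003 -0.1399]
wrist 0.69 [209.6, 40.5, 255.9, 89.3] (np.float64(0.0), np.float64(3.6))
wrist 0.59 [0.0, 96.8, 80.8, 151.7] (np.float64(0.0), np.float64(3.6))
```

View pics/wrist2.png

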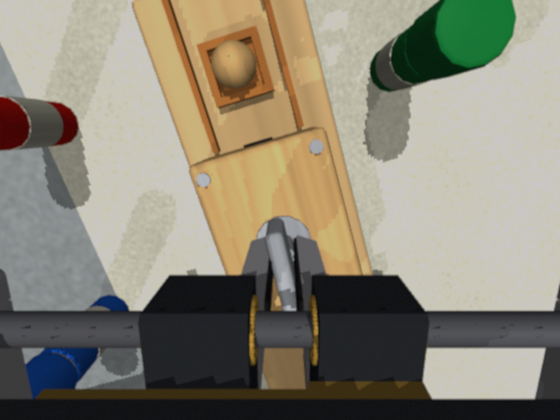

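```bash
python3 -m pendant '[0,0,0,0,0,0,0,0,0,0,0,0,0,0,0,0,0,0,0,0,0.3,0,0,0,0,0,0,0.3,0,0,-0.06,0,0,0,0.3,0,0,-0.14,0,0,0,0.3,0,0,-0.2,0,0,0,0.3,0,0,-0.2,0,0,0,0.3]' 30;python3 go.py .5374 -.140 .16 -.007
```

```text
time_s: 9.4
ee_pos: [0.54, -0.039, 0.1801]
eef_rot: [3.135, -0.001, 1.28]
force: [-0.4, 0.8, 0.4]
grip_width: 0.0611
grip_force: 0.0
t 9.4 pos [ 0.54   -0.039   0.1801] rot [ 3.135e+00 -1.000e-03  1.280e+00] q6 0.151 w 0.0611 F [-0.4  0.8  0.4] M [-0.04  0.05 -0.02] gf 0.0
units [-0.195   0.0526  0.0404] [ 0.0033 -0.0033  0.8193]
```

```bash
python3 -m pendant '[-0.02,0.005,0,0,0,0.08,0.3,-0.05,0.01,0,0,0,0.17,0.3,-0.09,0.02,0,0,0,0.26,0.3,-0.13,0.03,0,0,0,0.35,0.3,-0.17,0.04,0,0,0,0.44,0.3,-0.195,0.05,0,0,0,0.53,0.3,-0.195,0.053,0,0,0,0.62,0.3,-0.195,0.053,0,0,0,0.71,0.3,-0.195,0.053,0,0,0,0.79,0.3,-0.195,0.053,0,0,0,0.82,0.3,-0.195,0.053,0,0,0,0.82,0.3]' 30;python3 - <<'E'
from fit import *
L=np.load("L.npy")
for n in("top","wrist"):
    p=vision.camera(n); save(p,n+"3.png")
    for r in silhouettes("key",p)[:2]:
        print(n,"key",r["score"],r["extent"],max((iou(draw(p,[wing(k)],L),r["region"]).round(3),k.round(2)) for k in np.arange(2.4,3.6,.02)))
    for r in silhouettes("handle",p)[:2]:
        print("handle",r["score"],np.round(r["extent"]),max((iou(draw(p,[hand(s)],L),r["region"]).round(3),s.round(3)) for s in np.arange(-.01,.02,.001)))
    for r in silhouettes("mark",p)[:2]: print("mark",r["score"],np.round(r["extent"]))
E
python3 go.py .5374 -.153 .056 -.007
```

```text
time_s: 10.5
ee_pos: [0.5356, -0.1398, 0.1751]
eef_rot: [-3.141, 0.001, -0.009]
force: [-0.5, -0.9, 0.1]
grip_width: 0.0609
grip_force: 0.0
top key 0.73 [332.6, 216.8, 369.0, 224.0] (np.float64(0.872), np.float64(3.2))
handle 0.56 [384. 222. 394. 227.] (np.float64(0.0), np.float64(0.019))
wrist key 0.72 [120.8, 200.6, 189.9, 227.1] (np.float64(0.836), np.float64(3.18))
handle 0.94 [244. 157. 311. 229.] (np.float64(0.551), np.float64(-0.0))
mark 0.62 [318. 141. 340. 153.]
t 10.9 pos [ 0.5358 -0.1398  0.1759] rot [-3.142 -0.    -0.008] q6 1.257 w 0.061 F [-0.9  0.1  1.1] M [0.06 0.13 0.02] gf 0.0
units [0.0033 0.0264 0.2398] [-0.     -0.     -0.0004]
```

View pics/wrist3.png

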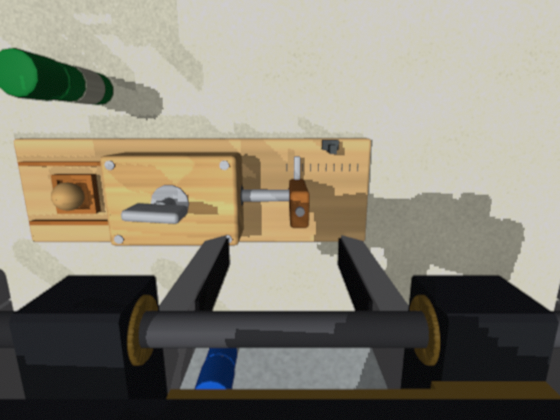

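```bash
python3 - <<'E'
from fit import *
L=np.load("L.npy"); p=vision.camera("wrist")
c=cv2.resize(p["pixels"][130:190,280:360,::-1],None,fx=8,fy=8,interpolation=cv2.INTER_CUBIC)
c=cv2.convertScaleAbs(c,alpha=1.5)
W=lambda q: Rz(L[2])@np.array(q)+[L[0],L[1],0]
for q in ([-.115,-.038,.021],[-.145,-.042,.012],[-.145,-.042,.042],[-.15,-.042,.042],[-.15,-.042,.012]):
    u=proj(p,W(q)); print(q,u.round(1)); cv2.circle(c,tuple(int(v) for v in (u+.5-[280,130])*8),3,(0,0,255),-1)
cv2.imwrite("pics/c4.png",c)
E
python3 -m pendant '[0.0033,0.0264,0.06,0,0,0,0.2,0.0033,0.0264,0.12,0,0,0,0.2,0.0033,0.0264,0.18,0,0,0,0.2,0.0033,0.0264,0.22,0,0,0,0.2,0.0033,0.0264,0.24,0,0,0,0.2,0.0033,0.0264,0.24,0,0,0,0.2]' 30;python3 go.py .5374 -.153 .056 -.007
```

```text
[-0.115, -0.038, 0.021] [295.9 155.4]
[-0.145, -0.042, 0.012] [325.3 150.7]
[-0.145, -0.042, 0.042] [329.3 153.1]
[-0.15, -0.042, 0.042] [334.7 153.1]
[-0.15, -0.042, 0.012] [330.3 150.6]
time_s: 11.55
ee_pos: [0.5369, -0.1528, 0.0551]
eef_rot: [-3.141, 0.002, -0.008]
force: [-0.3, 0.5, -0.1]
grip_width: 0.0563
grip_force: 0.0
t 11.55 pos [ 0.5369 -0.1528  0.0551] rot [-3.141e+00  2.000e-03 -8.000e-03] q6 1.236 w 0.0563 F [-0.3  0.5 -0.1] M [-0.03  0.12  0.03] gf 0.0
units [ 0.0009  0.0004 -0.0019] [-0.0004  0.0011 -0.0006]
```

View pics/c4.png

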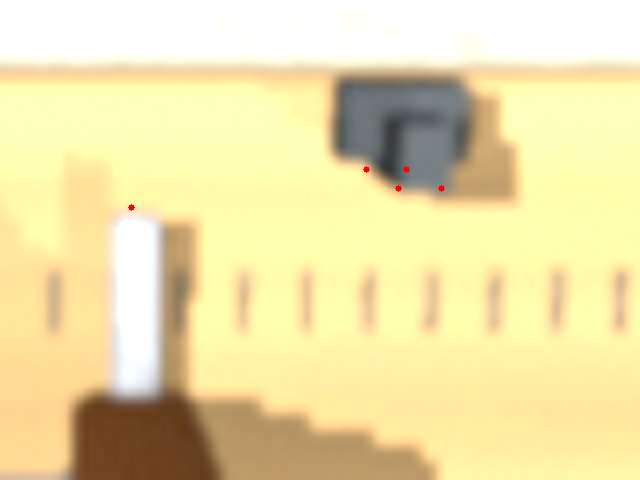

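```bash
python3 -m pendant '[0,0,0,0,0,0,-1,0,0,0,0,0,0,-1,0,0,0,0,0,0,-1,0,0,0,0,0,0,-1,0,0,0,0,0,0,-1,0,0,0,0,0,0,-1,0,0,0,0,0,0,-1]' 40;python3 go.py .5374 -.185 .056 -.007
```

```text
time_s: 12.25
ee_pos: [0.5374, -0.1529, 0.0561]
eef_rot: [3.142, -0.0, -0.008]
force: [-1.5, 0.7, 2.1]
grip_width: 0.0159
grip_force: 40.0
t 12.25 pos [ 0.5374 -0.1529  0.0561] rot [ 3.142 -0.    -0.008] q6 1.236 w 0.0159 F [-1.5  0.7  2.1] M [0.2  0.21 0.08] gf 40.0
units [0.0004 0.0641 0.0002] [ 0.     -0.0001 -0.0006]
```

```bash
python3 -m pendant '[0,0.01,0,0,0,0,-1,0,0.02,0,0,0,0,-1,0,0.03,0,0,0,0,-1,0,0.04,0,0,0,0,-1,0,0.05,0,0,0,0,-1,0,0.06,0,0,0,0,-1,0,0.064,0,0,0,0,-1,0,0.064,0,0,0,0,-1,0,0.064,0,0,0,0,-1,0,0.064,0,0,0,0,-1]' 40;python3 go.py .5374 -.185 .056 -.007
python3 - <<'E'
from h import *
P=[vision.camera(n) for n in("top","wrist","scene")]
a=[]
for p,n in zip(P,("top","wrist","scene")):
    r=silhouettes("mark",p); e=np.array(r[0]["extent"]) if r else None; print(n,e, r and r[0]["score"])
c=lambda p,x,y,w,h:cv2.resize(p["pixels"][y:y+h,x:x+w,::-1],(400,300),interpolation=cv2.INTER_CUBIC)
cv2.imwrite("pics/c5.png",cv2.convertScaleAbs(np.hstack([c(P[0],390,180,64,48),c(P[2],165,125,64,48)]),alpha=1.4)); save(P[1],"w5.png")
E
```

```text
time_s: 13.25
ee_pos: [0.5373, -0.1847, 0.0561]
eef_rot: [-3.141, -0.0, -0.008]
force: [0.5, 7.5, 3.6]
grip_width: 0.0155
grip_force: 40.0
t 13.25 pos [ 0.5373 -0.1847  0.0561] rot [-3.141 -0.    -0.008] q6 1.182 w 0.0155 F [0.5 7.5 3.6] M [1.3  0.16 0.06] gf 40.0
units [0.0003 0.0006 0.0002] [-0.0006 -0.0001 -0.0006]
top None []
wrist [269.5 149.4 300.1 173.8] 0.65
scene [186.4 146.4 193.3 165. ] 0.44
```

View pics/c5.png

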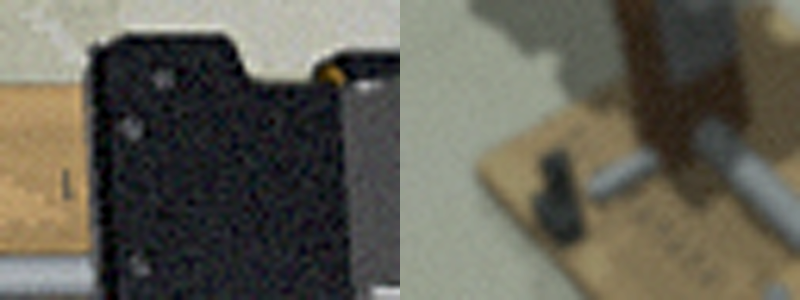

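View pics/w5.png

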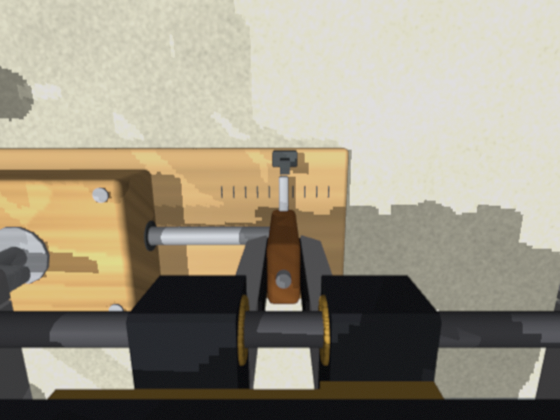

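The wrist view shows the index (column ~284, rows 177–210) in line with the centre of the clip and blade (columns 272–297, centre ~285). The error is under 1 mm, the slide is out about 32 mm and the grip is 40 N, so I'm handing in.

```bash
python3 -m pendant '[0,0,0,0,0,0,-1,0,0,0,0,0,0,-1,0,0,0,0,0,0,-1]' 40; python3 -c "
from station import order; print(order.hand_in())"
```

```text
time_s: 13.85
ee_pos: [0.5372, -0.1847, 0.0561]
eef_rot: [-3.141, -0.0, -0.008]
force: [-0.4, 7.7, 4.8]
grip_width: 0.0159
grip_force: 40.0
the job is handed in; nothing more can be done
None
```

I wound the key to its stop (about 3.19 rad), then pulled the slide out about 32 mm, so the index stands level with the marker to within about 1 mm, and handed in at about 14 s with the handle still held at 40 N; I saw no contact with the ball or paint sticks, and no verdict came back.

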